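# Change the insect bait station behind the things on an office desk

## Task

Change the insect bait station on the desk: move the paper-clip pot and the stamp that stand in front of it onto the mouse pad, lay the old station flat in the open waste tub and fit the fresh station, which lies on the desk in front of the tub, flat inside the rim of the empty holder. Then put the pot and the stamp back upright on the spots where they stood, the stamp turned as it was. Leave the mug, the mouse and the stapler alone.

Things in the scene. Friction and masses are not known exactly. Their poses are not given: they have to be found in the camera images.
- holder: Black holder glued to the desk: 80 mm along x, 108 mm along y, a flat glue tab at each short end. Floor 3 mm thick; a rim 3 mm wide all round, its top 8 mm above the desk, leaves 74 x 102 mm inside (5 mm spare on every side of a station). Origin: centre of its underside, on the desk. Its -x side is the front, where pot and stamp stand; the mug stands behind it (+x).
- spent_center (a point): Old bait station: white plastic box, grey panel on top, 64 mm along x, 92 mm along y (the top 6 mm only 80), 30 mm high, 50 to 100 g. At the start it lies in the holder, underside 3 mm above the desk, square to it within 0.03 rad. Point: its centre, 15 mm above its underside. Grip across 64 mm (along x): one finger goes in front of the holder, where pot and stamp stand, tips above the 8 mm rim.
- fresh_center (a point): Fresh bait station, the same in shape, size and looks as the old one; at the start it lies alone flat on the desk in front of the tub, on the robot's side. Point: its centre, 15 mm above its underside; x across its 64 mm, y along its 92 mm. Half a turn makes no difference to how it fits the holder.
- pot_center (a point): Paper-clip pot: round, solid, black, 56 mm in diameter, 80 mm high, clips on its top up to 4 mm higher; 110 to 220 g. Stands in front of the holder, 8 to 16 mm from it, 4 to 14 mm beside the stamp. Point: on its axis, 40 mm above its underside. The station behind is only 33 mm high above the desk: grip the upper half from above, one finger in front and one behind (along the holder's x).
- stamp_center (a point): Self-inking stamp: black block, pale window on top, 60 mm along x, 42 mm along y, 92 mm high; plain cap to grip from 45 to 92 mm above its underside; 100 to 190 g. Stands beside the pot, 8 to 16 mm in front of the holder, square to it within 0.1 rad. Point: its centre, 46 mm above its underside. Grip the cap across 60 mm (along x), one finger in front and one behind, above the station.
- pad: Flat blue mouse pad, 180 mm along its x by 220 mm along its y, 4 mm thick, fixed to the desk. Origin: centre of its underside, on the desk.
- tub: Open grey square plastic waste tub, 180 by 180 mm outside, 40 mm high, walls and floor 4 mm thick, fixed, empty at the start. Origin: centre of its underside, on the desk; x and y run along its walls.
- mug_center (a point): Bystander: white mug, 78 mm in diameter and 92 mm high, with a handle at its +y side; stands behind the holder. Point: on its axis, 46 mm above the desk.
- mouse_center (a point): Bystander: black computer mouse, 104 by 58 by 34 mm, on the desk beyond the mouse pad. Point: 17 mm above its underside.
- stapler_center (a point): Bystander: black and steel stapler, 130 by 34 mm and 60 mm high, on the desk beyond the tub. Point: 27 mm above its underside.
Not all that is in view belongs to the job. What is shaped like the part that bears stamp_center but blue is not meant.

How it is judged:
By the outcome, as a careful person would: the job done as asked, in the order asked, and still so for the second after the job is handed in, with the robot touching nothing.
It also fails if it takes over 144 s, if anything falls off the work surface, if the arm or the gripper's body presses on something with over 40 N, if the wrist force passes 120 N, or if a joint passes its speed limit or range.

## Robot

A 6-joint arm with a two-finger parallel gripper is mounted at the origin on the work surface. World frame = base frame: x ahead of the robot, y to its left, z up, the work surface at z = 0. Lengths are in mm, angles in rad, forces in N, time in s.
With the tool pointing down it reaches from about 275 to 750 mm from the base axis. Payload 10.2 kg.
Tool frame: the origin (TCP) lies on the front face of the gripper's body, between the roots of the fingers; the fingertips stand 73 mm ahead of it and the grasp point (between the pads) lies 54 mm ahead of it; z points along the fingers, y is the line along which they close (so a half turn about z gives the same grasp; the last joint's range is limited). The gripper opens to 85 mm and grips with 20 to 120 N. Pads are 22 mm wide; open, the fingers measure 114 mm over their backs; the gripper's body (76 mm by 85 mm) begins 54 mm behind the grasp point. The pads swing forward as they close: fully open they stand 13 mm farther back than shut.
Start: joints at [0.934, 0.313, 1.498, -0, 1.331, -0.223], TCP at [211.111, 480.691, 303.894] pointing down, gripper open.
Joint ranges: [-2.94, 2.94], [-0.97, 2.17], [0.19, 2.56], [-1.23, 4.37], [0.02, 3.11], [-2.88, 2.88]. Speed limits (rad/s): [2.39, 2.39, 3.01, 3.14, 3.14, 3.14].

## Interface

Orientations are given as a unit quaternion [w, x, y, z].
In Python, from rig import * gives the robot as it stands.
- The arm moves only by the tool step_arm, never from a script. Its argument "plan" is a list of rows, each an object with "offset": the shift along the tool's x, y, z in cm, a list of three; "rot": the turn, a rotation vector about the tool's x, y, z in degrees, a list of three; "gripper": the finger opening in cm, from 0 to 8.54. In form: [{"offset": [x, y, z], "rot": [wx, wy, wz], "gripper": gripper}, ...]. A call has 1 to 12 rows; each row is the pose to reach, as a shift and turn from the pose commanded when the call began, along the tool's axes at that moment; what a row does not reach only later rows make up. A row lasts 1/10 s, in which the tool goes at most 50 mm and 8.59 degrees, less where a joint would pass 70% of its speed; a pose out of reach is approached as far as the arm can. A call with a gripper value outside its range is refused whole. The fingers move at their own pace and stop on an object; "squeeze" is the grip in N (left out, the last holds). Time passes only in rows, so rows that repeat a pose let the fingers close. It gives the time, the measured TCP pose, the force, the opening and the grip force at its end, in the units of the state.
- sense(): the state, without advancing time (a new reading comes with each control period).
- capture(name): name is "scene" or "top" or "wrist"; returns a dict with "color" (480x640x3 uint8, red, green, blue), "depth" (480x640 float32, mm along the optical axis (not along the pixel's ray), 0 where there is no reading), "vertical_fov" (degrees; the focal length in pixels is half the picture's height over the tangent of half this angle, whatever the lens; pixels are square), "cx", "cy" (the principal point, pixels), "rvec" (rotation vector, rad) and "tvec" (3), from world to camera coordinates, as OpenCV has them; the wrist camera has in their place "mount" (4x4, takes a point from camera to tool coordinates, whose origin is the TCP and whose axes are the flange's). Camera axes: x right, y down, z forward; pixel columns grow to the right and rows downward; lengths in mm; the calibration is good to about 2 mm. The wrist camera is an equidistant fisheye: a pixel r from the principal point sees the ray r / f radians off the axis. A picture is of the moment at which its call begins: read the wrist's pose just before it.
- finish_job(): hands the job in; it is judged then, once.
The state is a dict: "time_s": time; "joints": joint angles; "dq": joint speeds; "tau": joint torques, N m; "eef_pos": TCP position; "ee_rot": TCP orientation; "force": force on the tool from outside, world axes, zero at the start; "wrist_torque": the same for the moment, N m; "grip_width": opening from 0.0 (shut) to 1.0 (fully open); "grip_force": force on a finger pad.
Only numpy, scipy, OpenCV 4.12 (cv2) and the standard library are available. Lean on these libraries where they do the work, as an engineer would, in place of code of your own. Each camera call takes 0.05 s, during which the arm holds its last target. There are 200 camera calls.

## Working session

There is one attempt and no reset: what is moved stays moved. The work goes in short steps, Python scripts to look and compute and a tool call to move; the robot and the scene stay as the last step left them, time stands still between calls to the robot, and variables do not carry over. Pictures are saved under pics/ and viewed, at most 14 in all, crops included, and the job is handed in when it is done.

Besides the shell and the picture viewer there is one more tool, called after "Emit:" by a JSON object that holds its "fn" and its "kwargs", one argument or row to a line. step_arm: Moves the arm, as the interface text tells. Its arguments: {"type":"object","properties":{"plan":{"type":"array"},"squeeze":{"type":"number"}},"required":["plan"]}

```bash
ls; mkdir -p pics; cat > h.py <<'E'
from rig import *
import numpy as np, cv2
from scipy.spatial.transform import Rotation as R
def K(c):
    f=240/np.tan(np.radians(c['vertical_fov'])/2); return f,c['cx'],c['cy']
def cloud(c):
    f,cx,cy=K(c); v,u=np.mgrid[0:480,0:640]; d=c['depth']
    P=np.stack([(u-cx)/f*d,(v-cy)/f*d,d],-1)
    M=R.from_rotvec(np.ravel(c['rvec'])).as_matrix()
    return (P-np.ravel(c['tvec']))@M
def ray(c,u,v,z):
    f,cx,cy=K(c); M=R.from_rotvec(np.ravel(c['rvec'])).as_matrix()
    o=-M.T@np.ravel(c['tvec']); d=M.T@np.array([(u-cx)/f,(v-cy)/f,1])
    return o+d*(z-o[2])/d[2]
E
python3 - <<'E'
from h import *
for n in ('scene','top'):
    c=capture(n); cv2.imwrite(f'pics/{n}0.png',c['color'][...,::-1]); np.savez(f'{n}0.npz',**c)
    M=R.from_rotvec(np.ravel(c['rvec'])).as_matrix(); print(n,-M.T@np.ravel(c['tvec']),c['vertical_fov'],(c['depth']>0).mean())
s=sense(); print(s)
E
```

```text
pics
scene [1017.10381438  817.76527746  856.39607079] 52.15583520468333 0.9961490885416666
top [ 254.98736093   71.75432745 1495.45010418] 42.24645025460055 0.9959700520833333
{'time_s': 0.1, 'joints': array([ 9.33606093e-01,  3.13370019e-01,  1.49834769e+00,  3.09313837e-07,
        1.33101533e+00, -2.23405104e-01]), 'dq': array([ 0.00142445,  0.00031547, -0.00042283, -0.00064307,  0.00016015,
        0.00020251]), 'tau': array([ 1.92666230e-03, -4.12899148e+01, -2.60138905e+01, -2.19626463e-04,
        3.09693271e-03,  1.71739401e-05]), 'eef_pos': array([211.01382005, 480.56450819, 303.40960623]), 'ee_rot': array([-2.37988733e-04,  2.05419733e-01,  9.78673801e-01, -5.18154943e-04]), 'force': array([ 1.02887584,  0.6298281 , -0.75615338]), 'wrist_torque': array([ 0.06407424, -0.03045454, -0.02719059]), 'grip_force': 0.0, 'grip_width': 0.9979746154843451}
```

View pics/scene0.png

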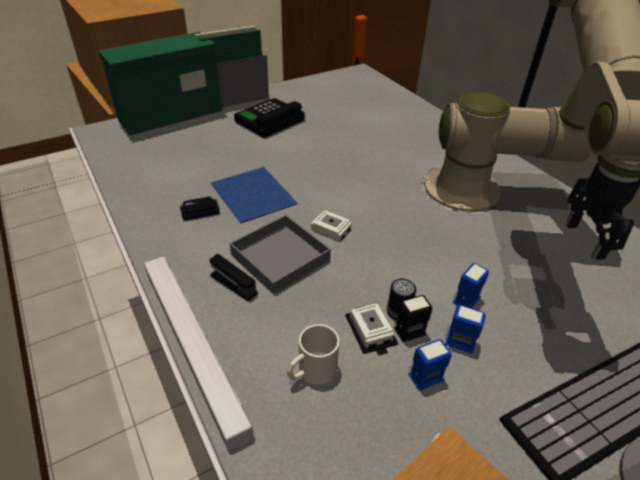

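View pics/top0.png

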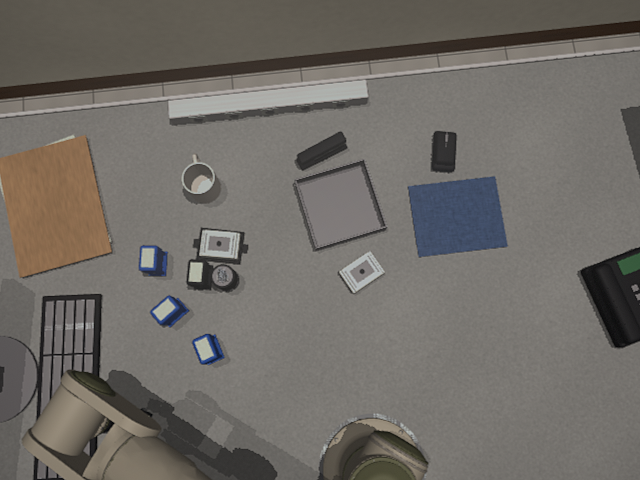

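The top view shows the black stamp at (200,274), the pot at (224,276), the old station in the holder at (220,244) and the fresh station at (361,272). The tub is at (340,205), the pad at (458,216), the mug at (199,180), the stapler at (321,150) and the mouse at (444,150). The scene view agrees: stamp (414,315), pot (402,298), old station (372,325), fresh station (331,224).
What could be mistaken for the stamp: three blue blocks in the top view at (152,260), (168,311) and (207,349). The two stations look alike, so I choose by place: in the holder (220,244) is old, in front of the tub (361,272) is fresh.

```bash
cat > m.py <<'E'
from h import *
T={k:v for k,v in np.load('top0.npz').items()}; S={k:v for k,v in np.load('scene0.npz').items()}
PT,PS=cloud(T),cloud(S)
def rect(P):
    (c,s,a)=cv2.minAreaRect(P[:,:2].astype(np.float32)); 
    if s[0]>s[1]: s=s[::-1]; a=a-90
    return np.round(c,1),np.round(s,1),round(((a+90)%180)-90,2) # short side direction deg
def seg(P,box,z0,z1):
    q=P.reshape(-1,3); m=(q[:,0]>box[0])&(q[:,0]<box[1])&(q[:,1]>box[2])&(q[:,1]<box[3])&(q[:,2]>z0)&(q[:,2]<z1); return q[m]
E
python3 - <<'E'
from m import *
px={'stamp':(200,274,92),'pot':(224,276,80),'old':(220,244,33),'fresh':(361,272,30),'tub':(340,205,4),'pad':(458,216,4),'mug':(199,180,92),'stapler':(321,150,60),'mouse':(444,150,34),'desk':(300,400,0)}
for n,(u,v,z) in px.items():
    p=ray(T,u,v,z); print(n,p.round(0),'depth',np.median(PT[v-2:v+3,u-2:u+3].reshape(-1,3),0).round(1))
def show(n,r,z0,z1,h=70):
    p=ray(T,*px[n]); b=[p[0]-h,p[0]+h,p[1]-h,p[1]+h]
    for N,P in (('T',PT),('S',PS)):
        q=seg(P,b,z0,z1)
        if len(q)>20: print(n,N,len(q),rect(q),'z',np.median(q[:,2]).round(1),'mean',q.mean(0).round(1))
show('fresh',0,24,36);show('old',0,27,40,55)
show('stamp',0,86,100,35);show('pot',0,74,90,32);show('mug',0,80,100,60)
show('tub',0,30,46,140)
for n,im in (('T',T),('S',S)):
    c=im['color'].astype(int); m=(c[...,2]>c[...,0]*1.7)&(c[...,2]>60); P=(PT if n=='T' else PS)
    q=P[m]; q=q[(q[:,1]<-50)&(q[:,2]<15)]; print('pad',n,len(q),rect(q),np.median(q[:,2]))
o=T['color'][210:310,140:270]; cv2.imwrite('pics/crop.png',cv2.resize(o,None,fx=5,fy=5,interpolation=cv2.INTER_CUBIC)[...,::-1])
E
```

```text
stamp [476. 342.  92.] depth [476.2 341.4  92.9]
pot [467. 289.  80.] depth [467.  289.   82.7]
old [552. 300.  33.] depth [552.  300.1  33.1]
fresh [448. -27.  30.] depth [447.9 -27.1  30.5]
tub [623.   2.   4.] depth [622.9   2.5   5. ]
pad [ 562. -283.    4.] depth [ 562.  -282.9    5.3]
mug [698. 328.  92.] depth [726.1 344.3   4.4]
stapler [751.  35.  60.] depth [752.2  34.5  52.7]
mouse [ 725. -268.   34.] depth [ 725.6 -268.    33.9]
desk [170. 149.   0.] depth [169.6 149.    0.3]
fresh T 897 (array([448.9, -26.9]), array([63.8, 90.9]), 27.47) z 30.2 mean [448.4 -27.3  30. ]
fresh S 527 (array([450.2, -27.3]), array([68. , 91.1]), 26.69) z 30.7 mean [451.5 -24.4  30.4]
old T 909 (array([541. , 305.7]), array([90.5, 91.8]), -10.31) z 33.5 mean [552.8 303.3  33.5]
old S 998 (array([544.1, 304.8]), array([86.3, 91.8]), -11.1) z 33.7 mean [555.5 307.6  33.4]
stamp T 442 (array([479.4, 341.5]), array([59.4, 62.6]), -9.68) z 92.0 mean [481.3 350.8  92.1]
stamp S 440 (array([483.5, 350.7]), array([42.1, 59.4]), 80.55) z 92.7 mean [484.8 352.8  92.3]
pot T 455 (array([468.3, 293.9]), array([54. , 54.1]), 18.76) z 81.3 mean [467.2 294.1  81.3]
pot S 419 (array([469.2, 293.5]), array([54.4, 55. ]), 65.89) z 81.3 mean [471.5 295.3  81.1]
mug T 278 (array([703.4, 332.4]), array([77.3, 80.2]), -38.34) z 90.7 mean [705.6 332.5  90. ]
mug S 521 (array([704.4, 329.2]), array([77.2, 80.9]), -36.92) z 89.7 mean [707.3 331.9  88.5]
tub T 701 (array([622.4,   4.2]), array([180.9, 293.9]), -79.36) z 39.3 mean [629.2   4.8  38.9]
tub S 997 (array([624.6,   3.1]), array([184.8, 294.5]), -79.71) z 37.3 mean [630.9  12.3  37. ]
pad T 30 (array([ 611.5, -339.1]), array([130.2, 254.6]), -43.54) 4.684748284125385
pad S 2567 (array([ 564.7, -279.6]), array([177.6, 220.6]), 0.53) 4.977983400721408
```

View pics/crop.png

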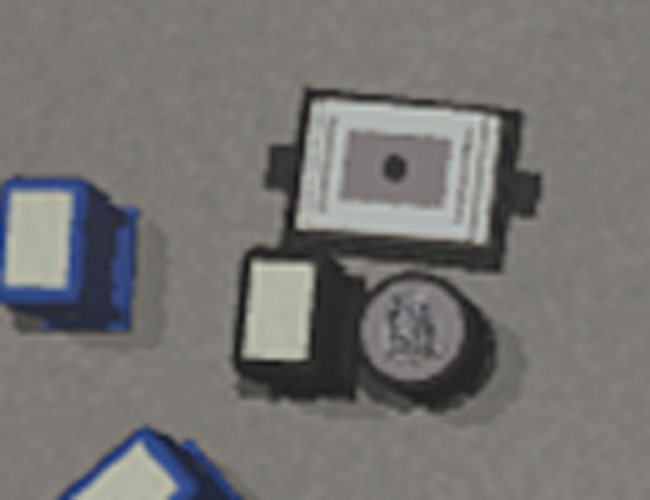

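The crop confirms the choice: black stamp with a pale window at crop (280,315), pot to its right at (415,340), old station in the holder at (395,168), and only blue look-alikes at (40,240) and (140,460). Now I'll refine the poses with tight masks.

```bash
cat >> m.py <<'E'
def local(P,c,a,hx,hy,z0,z1,extra=None):
    q=P.reshape(-1,3); 
    th=np.radians(a); d=q[:,:2]-c; lx=d@[np.cos(th),np.sin(th)]; ly=d@[-np.sin(th),np.cos(th)]
    m=(abs(lx)<hx)&(abs(ly)<hy)&(q[:,2]>z0)&(q[:,2]<z1)
    if extra is not None: m&=extra.reshape(-1)
    return q[m]
E
cat >> h.py <<'E'
def go(x,y,z,yaw):
    "offset cm / rot deg from the present pose to tool-down TCP x,y,z with tool y at yaw deg"
    s=sense(); w=s['ee_rot']; Rc=R.from_quat([w[1],w[2],w[3],w[0]])
    a=np.radians(yaw); ty=np.array([np.cos(a),np.sin(a),0]); tz=np.array([0,0,-1.]); G=R.from_matrix(np.stack([np.cross(ty,tz),ty,tz],1))
    print('offset',(Rc.inv().apply(np.array([x,y,z])-s['eef_pos'])/10).round(2),'rot',np.degrees((Rc.inv()*G).as_rotvec()).round(1),'t',s['time_s'])
E
python3 - <<'E'
from m import *
for n,I,P in (('T',T,PT),('S',S,PS)):
    lum=I['color'].astype(int).mean(2)
    for k,c,hx,hy,z0,z1 in (('old',(553,303),46,56,29,37),('stamp',(482,349),36,28,88,97),('pot',(468,293.5),31,31,76,83),('fresh',(449,-27),60,60,26,35)):
        q=local(P,c,-10,hx,hy,z0,z1,(lum>60) if k=='old' else None)
        print(k,n,len(q),rect(q),np.median(q[:,2]).round(1))
    m=I['color'].astype(int); m=(m[...,2]>m[...,0]*1.3)
    q=local(P,(564,-280),0,130,150,2,9,m);print('pad',n,rect(q))
from h import *
go(468.5,293.7,200,-10)
E
```

```text
old T 680 (array([553.2, 303.1]), array([64.4, 90.8]), -11.52) 33.4
stamp T 381 (array([481.3, 352.1]), array([42.1, 57.8]), 83.43) 92.2
pot T 288 (array([467.1, 294.2]), array([53.8, 54.6]), -2.3) 80.0
fresh T 791 (array([448.8, -27.1]), array([63.8, 88.7]), 26.95) 30.3
pad T (array([ 563.3, -280.5]), array([179.5, 220.1]), 0.3)
old S 878 (array([554.8, 304.4]), array([64.5, 88.6]), -12.53) 33.8
stamp S 424 (array([483.5, 350.6]), array([42. , 59.6]), 79.78) 92.7
pot S 316 (array([469.2, 293.5]), array([54.4, 55. ]), 65.89) 80.8
fresh S 480 (array([450.5, -28.1]), array([68. , 87.5]), 26.69) 31.0
pad S (array([ 564.2, -280.9]), array([180.1, 224.5]), 0.64)
offset [-31.09  -6.74  10.34] rot [-0.1  0.  76.3] t 0.1
```

Emit:
{"fn": "step_arm", "kwargs": {
  "plan": [
    {"offset": [-31.1,-6.7,9.0],"rot": [0,0,76.3],"gripper": 8.54},
    {"offset": [-31.1,-6.7,9.0],"rot": [0,0,76.3],"gripper": 8.54},
    {"offset": [-31.1,-6.7,9.0],"rot": [0,0,76.3],"gripper": 8.54},
    {"offset": [-31.1,-6.7,9.0],"rot": [0,0,76.3],"gripper": 8.54},
    {"offset": [-31.1,-6.7,9.0],"rot": [0,0,76.3],"gripper": 8.54},
    {"offset": [-31.1,-6.7,9.0],"rot": [0,0,76.3],"gripper": 8.54},
    {"offset": [-31.1,-6.7,9.0],"rot": [0,0,76.3],"gripper": 8.54},
    {"offset": [-31.1,-6.7,9.0],"rot": [0,0,76.3],"gripper": 8.54},
    {"offset": [-31.1,-6.7,9.0],"rot": [0,0,76.3],"gripper": 8.54},
    {"offset": [-31.1,-6.7,9.0],"rot": [0,0,76.3],"gripper": 8.54},
    {"offset": [-31.1,-6.7,9.0],"rot": [0,0,76.3],"gripper": 8.54},
    {"offset": [-31.1,-6.7,9.0],"rot": [0,0,76.3],"gripper": 8.54}
  ]
}}

```text
time_s: 1.3
eef_pos: [468.8, 294.4, 213.9]
ee_rot: [-0.0, 0.765, 0.644, -0.0]
force: [0.3, 0.3, 0.5]
grip_width: 1.004
grip_force: 0.0
```

```bash
cat >> h.py <<'E'
def wcloud():
    s=sense(); w=s['ee_rot']; c=capture('wrist'); f,cx,cy=K(c); v,u=np.mgrid[0:480,0:640]; d=c['depth']
    r=np.hypot(u-cx,v-cy); t=np.minimum(r/f,1.45); k=np.tan(t)/np.maximum(r,1e-6)
    P=np.stack([(u-cx)*k*d,(v-cy)*k*d,d],-1); M=np.array(c['mount'])
    P=P@M[:3,:3].T+M[:3,3]; P=R.from_quat([w[1],w[2],w[3],w[0]]).apply(P.reshape(-1,3)).reshape(480,640,3)+s['eef_pos']
    P[d<=0]=np.nan; return c,P
E
python3 - <<'E'
from m import *
c,P=wcloud(); cv2.imwrite('pics/w1.png',c['color'][...,::-1]); np.savez('w1.npz',c=c['color'],P=P)
print(c['mount'],c['vertical_fov'])
lum=c['color'].astype(int).mean(2)
for k,cc,hx,hy,z0,z1 in (('old',(553,303),46,56,29,37),('stamp',(482,352),36,28,88,97),('pot',(468,293.5),31,31,76,83)):
    q=local(P,cc,-10,hx,hy,z0,z1,(lum>60) if k=='old' else None)
    if len(q)>9: print(k,len(q),rect(q),np.median(q[:,2]).round(1),q.mean(0).round(1))
s=sense();print(s['eef_pos'],s['ee_rot'],s['time_s'])
go(468.5,293.7,118,-10)
E
```

```text
[[-1.98575791e-04 -9.65361451e-01 -2.60916133e-01  6.52009142e+01]
 [ 9.99999639e-01 -4.07185786e-04  7.45472272e-04 -7.00841170e-01]
 [-8.25891535e-04 -2.60915891e-01  9.65361184e-01 -6.85564173e+01]
 [ 0.00000000e+00  0.00000000e+00  0.00000000e+00  1.00000000e+00]] 65.70646984690485
old 8804 (array([552.9, 301.2]), array([64. , 80.4]), -11.37) 31.7 [551.8 302.8  31.7]
stamp 7933 (array([481.7, 349.4]), array([40.5, 57.8]), 80.13) 90.6 [481.6 349.5  90.5]
pot 6614 (array([467.7, 291.9]), array([54.6, 55.2]), -8.05) 78.9 [468.  293.2  79.2]
[468.78891525 294.46971978 213.95231051] [2.42062148e-05 7.65315839e-01 6.43654926e-01 4.55160941e-05] 1.35
offset [-0.08 -0.02  9.6 ] rot [ 0.  -0.   0.1] t 1.35
```

View pics/w1.png

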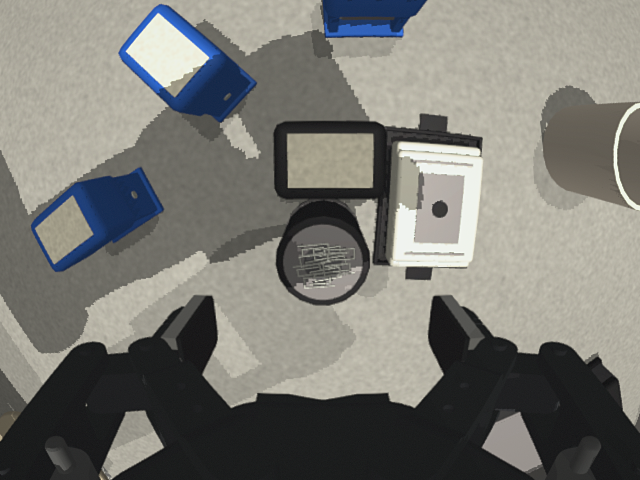

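The wrist view shows the pot at (323,253), the stamp at (330,160) and the old station at (437,205). All three views agree: pot (468,293.5), stamp (482,350.7) at about -10°. Lowering onto the pot.

Emit:
{"fn": "step_arm", "kwargs": {
  "plan": [
    {"offset": [-0.1,0,4],"rot": [0,0,0],"gripper": 8.54},
    {"offset": [-0.1,0,7],"rot": [0,0,0],"gripper": 8.54},
    {"offset": [-0.1,0,9],"rot": [0,0,0],"gripper": 8.54},
    {"offset": [-0.1,0,9.6],"rot": [0,0,0],"gripper": 8.54},
    {"offset": [-0.1,0,9.6],"rot": [0,0,0],"gripper": 8.54},
    {"offset": [-0.1,0,9.6],"rot": [0,0,0],"gripper": 5},
    {"offset": [-0.1,0,9.6],"rot": [0,0,0],"gripper": 4},
    {"offset": [-0.1,0,9.6],"rot": [0,0,0],"gripper": 4},
    {"offset": [-0.1,0,9.6],"rot": [0,0,0],"gripper": 4},
    {"offset": [-0.1,0,9.6],"rot": [0,0,0],"gripper": 4},
    {"offset": [-0.1,0,9.6],"rot": [0,0,0],"gripper": 4}
  ],
  "squeeze": 40
}}

```text
time_s: 2.45
eef_pos: [469.2, 293.6, 119.3]
ee_rot: [0.0, 0.766, 0.643, 0.001]
force: [-1.8, 0.3, 6.7]
grip_width: 0.639
grip_force: 42.3
```

```bash
python3 -c "
from h import *
s=sense();print(s['eef_pos'],s['grip_width'],s['grip_force'],s['force'])
go(545,-225,200,-10);go(545,-225,123,-10)"
```

```text
[469.16639221 293.56973035 119.25344394] 0.639364306709139 42.314113756874576 [-1.795341    0.33380495  6.69895636]
offset [-49.74  16.48  -8.1 ] rot [ 0.1 -0.1  0. ] t 2.45
offset [-49.75  16.47  -0.4 ] rot [ 0.1 -0.1  0. ] t 2.45
```

Emit:
{"fn": "step_arm", "kwargs": {
  "plan": [
    {"offset": [0,0,-2],"rot": [0,0,0],"gripper": 4},
    {"offset": [0,0,-5],"rot": [0,0,0],"gripper": 4},
    {"offset": [-0.5,0.2,-8],"rot": [0,0,0],"gripper": 4},
    {"offset": [-3,1,-9],"rot": [0,0,0],"gripper": 4},
    {"offset": [-7,2.3,-9],"rot": [0,0,0],"gripper": 4},
    {"offset": [-49.7,16.5,-9],"rot": [0,0,0],"gripper": 4},
    {"offset": [-49.7,16.5,-9],"rot": [0,0,0],"gripper": 4},
    {"offset": [-49.7,16.5,-9],"rot": [0,0,0],"gripper": 4},
    {"offset": [-49.7,16.5,-9],"rot": [0,0,0],"gripper": 4},
    {"offset": [-49.7,16.5,-9],"rot": [0,0,0],"gripper": 4},
    {"offset": [-49.7,16.5,-9],"rot": [0,0,0],"gripper": 4},
    {"offset": [-49.7,16.5,-9],"rot": [0,0,0],"gripper": 4}
  ]
}}

```text
time_s: 3.65
eef_pos: [530.1, -128.0, 208.3]
ee_rot: [0.0, 0.766, 0.643, 0.0]
force: [0.6, 0.7, -1.8]
grip_width: 0.642
grip_force: 43.4
```

```bash
python3 -c "
from h import *
go(545,-225,200,-10);go(545,-225,123,-10)"
```

```text
offset [-9.3   3.15  0.83] rot [ 0.  0. -0.] t 3.65
offset [-9.3   3.15  8.53] rot [ 0.  0. -0.] t 3.65
```

Emit:
{"fn": "step_arm", "kwargs": {
  "plan": [
    {"offset": [-4.5,1.5,0],"rot": [0,0,0],"gripper": 4},
    {"offset": [-8.5,2.8,0],"rot": [0,0,0],"gripper": 4},
    {"offset": [-9.3,3.1,1.5],"rot": [0,0,0],"gripper": 4},
    {"offset": [-9.3,3.1,5],"rot": [0,0,0],"gripper": 4},
    {"offset": [-9.3,3.1,7.5],"rot": [0,0,0],"gripper": 4},
    {"offset": [-9.3,3.1,8.2],"rot": [0,0,0],"gripper": 4},
    {"offset": [-9.3,3.1,8.5],"rot": [0,0,0],"gripper": 4},
    {"offset": [-9.3,3.1,8.6],"rot": [0,0,0],"gripper": 4},
    {"offset": [-9.3,3.1,8.6],"rot": [0,0,0],"gripper": 4}
  ]
}}

```text
time_s: 4.55
eef_pos: [544.9, -222.6, 123.3]
ee_rot: [0.001, 0.766, 0.643, 0.0]
force: [-3.3, 1.0, 3.6]
grip_width: 0.642
grip_force: 43.9
```

```bash
python3 -c "
from h import *
go(482.3,350.7,200,-10)"
```

```text
offset [ 55.37 -16.09  -7.72] rot [0.1 0.  0. ] t 4.55
```

Emit:
{"fn": "step_arm", "kwargs": {
  "plan": [
    {"offset": [0,0,0],"rot": [0,0,0],"gripper": 6.5},
    {"offset": [0,0,0],"rot": [0,0,0],"gripper": 8.54},
    {"offset": [0,0,0],"rot": [0,0,0],"gripper": 8.54},
    {"offset": [0,0,0],"rot": [0,0,0],"gripper": 8.54},
    {"offset": [0,0,-3],"rot": [0,0,0],"gripper": 8.54},
    {"offset": [0,0,-8],"rot": [0,0,0],"gripper": 8.54},
    {"offset": [3,-1,-10],"rot": [0,0,0],"gripper": 8.54},
    {"offset": [55.4,-16.1,-10],"rot": [0,0,0],"gripper": 8.54},
    {"offset": [55.4,-16.1,-10],"rot": [0,0,0],"gripper": 8.54},
    {"offset": [55.4,-16.1,-10],"rot": [0,0,0],"gripper": 8.54},
    {"offset": [55.4,-16.1,-10],"rot": [0,0,0],"gripper": 8.54},
    {"offset": [55.4,-16.1,-10],"rot": [0,0,0],"gripper": 8.54}
  ]
}}

```text
time_s: 5.75
eef_pos: [513.1, 58.9, 222.1]
ee_rot: [0.0, 0.766, 0.643, 0.0]
force: [-0.2, 0.1, -0.5]
grip_width: 1.0
grip_force: 0.0
```

```bash
python3 -c "
from h import *
go(482.3,350.7,200,-10);go(482.3,350.7,121,-10)"
```

```text
offset [28.2  -8.11  2.21] rot [ 0. -0. -0.] t 5.75
offset [28.2  -8.12 10.11] rot [ 0. -0. -0.] t 5.75
```

Emit:
{"fn": "step_arm", "kwargs": {
  "plan": [
    {"offset": [28.2,-8.1,2.2],"rot": [0,0,0],"gripper": 8.54},
    {"offset": [28.2,-8.1,2.2],"rot": [0,0,0],"gripper": 8.54},
    {"offset": [28.2,-8.1,2.2],"rot": [0,0,0],"gripper": 8.54},
    {"offset": [28.2,-8.1,2.2],"rot": [0,0,0],"gripper": 8.54},
    {"offset": [28.2,-8.1,2.2],"rot": [0,0,0],"gripper": 8.54},
    {"offset": [28.2,-8.1,2.2],"rot": [0,0,0],"gripper": 8.54},
    {"offset": [28.2,-8.1,2.2],"rot": [0,0,0],"gripper": 8.54},
    {"offset": [28.2,-8.1,2.2],"rot": [0,0,0],"gripper": 8.54},
    {"offset": [28.2,-8.1,2.2],"rot": [0,0,0],"gripper": 8.54}
  ]
}}

```text
time_s: 6.65
eef_pos: [483.1, 348.0, 200.0]
ee_rot: [0.0, 0.766, 0.642, -0.0]
force: [0.5, -1.1, 0.0]
grip_width: 0.998
grip_force: 0.0
```

```bash
python3 - <<'E'
from m import *
c,P=wcloud()
q=local(P,(482,351),-10,36,28,87,97); print(rect(q),np.median(q[:,2]),q.mean(0))
go(482.3,350.7,121,-10)
E
```

```text
(array([481.8, 349.8]), array([40.5, 58.3]), 80.1) 90.55500934176143 [482.00292192 350.95830191  90.36614888]
offset [ 0.28 -0.15  7.91] rot [ 0.   0.  -0.1] t 6.7
```

Emit:
{"fn": "step_arm", "kwargs": {
  "plan": [
    {"offset": [0.2,-0.1,3],"rot": [0,0,0],"gripper": 8.54},
    {"offset": [0.2,-0.1,6],"rot": [0,0,0],"gripper": 8.54},
    {"offset": [0.2,-0.1,7.6],"rot": [0,0,0],"gripper": 8.54},
    {"offset": [0.2,-0.1,7.8],"rot": [0,0,0],"gripper": 8.54},
    {"offset": [0.2,-0.1,7.8],"rot": [0,0,0],"gripper": 8.54},
    {"offset": [0.2,-0.1,7.8],"rot": [0,0,0],"gripper": 5},
    {"offset": [0.2,-0.1,7.8],"rot": [0,0,0],"gripper": 4},
    {"offset": [0.2,-0.1,7.8],"rot": [0,0,0],"gripper": 4},
    {"offset": [0.2,-0.1,7.8],"rot": [0,0,0],"gripper": 4},
    {"offset": [0.2,-0.1,7.8],"rot": [0,0,0],"gripper": 4},
    {"offset": [0.2,-0.1,7.8],"rot": [0,0,0],"gripper": 4}
  ],
  "squeeze": 40
}}

```text
time_s: 7.8
eef_pos: [482.7, 351.1, 123.3]
ee_rot: [0.0, 0.766, 0.643, 0.001]
force: [-0.8, -1.5, 6.5]
grip_width: 0.694
grip_force: 44.2
```

```bash
python3 -c "
from h import *
s=sense();print(s['eef_pos'],s['grip_width'],s['grip_force'],s['force'])
go(545,-315,200,-10);"
```

```text
[482.66683379 351.10705591 123.25097964] 0.6939756792456768 44.198471903800964 [-0.797666   -1.51099617  6.5489026 ]
offset [-64.5   17.73  -7.71] rot [ 0.1 -0.1 -0. ] t 7.8
```

Emit:
{"fn": "step_arm", "kwargs": {
  "plan": [
    {"offset": [0,0,-2],"rot": [0,0,0],"gripper": 4},
    {"offset": [0,0,-5],"rot": [0,0,0],"gripper": 4},
    {"offset": [0,0,-9],"rot": [0,0,0],"gripper": 4},
    {"offset": [-3,0.8,-12],"rot": [0,0,0],"gripper": 4},
    {"offset": [-7,1.9,-12],"rot": [0,0,0],"gripper": 4},
    {"offset": [-64.5,17.7,-12],"rot": [0,0,0],"gripper": 4},
    {"offset": [-64.5,17.7,-12],"rot": [0,0,0],"gripper": 4},
    {"offset": [-64.5,17.7,-12],"rot": [0,0,0],"gripper": 4},
    {"offset": [-64.5,17.7,-12],"rot": [0,0,0],"gripper": 4},
    {"offset": [-64.5,17.7,-12],"rot": [0,0,0],"gripper": 4},
    {"offset": [-64.5,17.7,-12],"rot": [0,0,0],"gripper": 4},
    {"offset": [-64.5,17.7,-12],"rot": [0,0,0],"gripper": 4}
  ]
}}

```text
time_s: 9.0
eef_pos: [521.1, -71.7, 242.2]
ee_rot: [0.0, 0.766, 0.643, 0.0]
force: [0.6, 1.2, -1.9]
grip_width: 0.698
grip_force: 44.1
```

```bash
python3 -c "
from h import *
go(545,-315,200,-10);go(545,-315,127.3,-10)"
```

```text
offset [-23.54   6.58   4.22] rot [ 0.  0. -0.] t 9.0
offset [-23.54   6.58  11.49] rot [ 0.  0. -0.] t 9.0
```

Emit:
{"fn": "step_arm", "kwargs": {
  "plan": [
    {"offset": [-23.5,6.6,0],"rot": [0,0,0],"gripper": 4},
    {"offset": [-23.5,6.6,0],"rot": [0,0,0],"gripper": 4},
    {"offset": [-23.5,6.6,0],"rot": [0,0,0],"gripper": 4},
    {"offset": [-23.5,6.6,0],"rot": [0,0,0],"gripper": 4},
    {"offset": [-23.5,6.6,0],"rot": [0,0,0],"gripper": 4},
    {"offset": [-23.5,6.6,2],"rot": [0,0,0],"gripper": 4},
    {"offset": [-23.5,6.6,6],"rot": [0,0,0],"gripper": 4},
    {"offset": [-23.5,6.6,9.5],"rot": [0,0,0],"gripper": 4},
    {"offset": [-23.5,6.6,11],"rot": [0,0,0],"gripper": 4},
    {"offset": [-23.5,6.6,11.4],"rot": [0,0,0],"gripper": 4},
    {"offset": [-23.5,6.6,11.5],"rot": [0,0,0],"gripper": 4},
    {"offset": [-23.5,6.6,11.5],"rot": [0,0,0],"gripper": 4}
  ]
}}

```text
time_s: 10.2
eef_pos: [546.0, -312.9, 128.1]
ee_rot: [0.001, 0.766, 0.643, 0.0]
force: [-0.5, -0.5, -1.8]
grip_width: 0.698
grip_force: 44.5
```

```bash
python3 -c "
from h import *
go(553,303,200,-11.5)"
```

```text
offset [ 60.77 -10.    -7.27] rot [0.1 0.1 1.5] t 10.2
```

Emit:
{"fn": "step_arm", "kwargs": {
  "plan": [
    {"offset": [0,0,0.1],"rot": [0,0,0],"gripper": 4},
    {"offset": [0,0,0.1],"rot": [0,0,0],"gripper": 4},
    {"offset": [0,0,0.1],"rot": [0,0,0],"gripper": 6.5},
    {"offset": [0,0,0.1],"rot": [0,0,0],"gripper": 8.54},
    {"offset": [0,0,0.1],"rot": [0,0,0],"gripper": 8.54},
    {"offset": [0,0,0.1],"rot": [0,0,0],"gripper": 8.54},
    {"offset": [0,0,-4],"rot": [0,0,0],"gripper": 8.54},
    {"offset": [0,0,-9],"rot": [0,0,0],"gripper": 8.54},
    {"offset": [60.8,-10,-10],"rot": [0,0,1.5],"gripper": 8.54},
    {"offset": [60.8,-10,-10],"rot": [0,0,1.5],"gripper": 8.54},
    {"offset": [60.8,-10,-10],"rot": [0,0,1.5],"gripper": 8.54},
    {"offset": [60.8,-10,-10],"rot": [0,0,1.5],"gripper": 8.54}
  ]
}}

```text
time_s: 11.4
eef_pos: [547.6, -110.8, 220.3]
ee_rot: [0.0, 0.775, 0.632, 0.0]
force: [0.7, 0.3, -0.4]
grip_width: 1.002
grip_force: 0.0
```

Emit:
{"fn": "step_arm", "kwargs": {
  "plan": [
    {"offset": [42,-7,2],"rot": [0,0,0],"gripper": 8.54},
    {"offset": [42,-7,2],"rot": [0,0,0],"gripper": 8.54},
    {"offset": [42,-7,2],"rot": [0,0,0],"gripper": 8.54},
    {"offset": [42,-7,2],"rot": [0,0,0],"gripper": 8.54},
    {"offset": [42,-7,2],"rot": [0,0,0],"gripper": 8.54},
    {"offset": [42,-7,2],"rot": [0,0,0],"gripper": 8.54},
    {"offset": [42,-7,2],"rot": [0,0,0],"gripper": 8.54},
    {"offset": [42,-7,2],"rot": [0,0,0],"gripper": 8.54},
    {"offset": [42,-7,2],"rot": [0,0,0],"gripper": 8.54}
  ]
}}

```text
time_s: 12.3
eef_pos: [562.2, 316.5, 199.8]
ee_rot: [-0.0, 0.774, 0.634, 0.0]
force: [-0.1, -0.5, 0.2]
grip_width: 1.0
grip_force: 0.0
```

```bash
python3 - <<'E'
from m import *
c,P=wcloud(); lum=c['color'].astype(int).mean(2); cv2.imwrite('pics/w2.png',c['color'][...,::-1])
q=local(P,(553,303),-11.5,46,56,28,37,lum>60); print('old',rect(q),np.median(q[:,2]),q.mean(0))
T=capture('top'); PT=cloud(T); np.savez('top1.npz',**T);S=capture('scene'); PS=cloud(S)
for n,I,Q in (('W',c,P),('T',T,PT),('S',S,PS)):
    lum=I['color'].astype(int).mean(2)
    q=local(Q,(552,302),-11.5,60,56,4,14,lum<70); print(n,'holder body',len(q),rect(q) if len(q)>9 else'')
    for k,cc,h,z0,z1 in (('pot',(545,-223),40,78,95),('stamp',(546,-313),45,90,102)):
        q=local(Q,cc,0,h,h,z0,z1); print(k,n,rect(q) if len(q)>9 else'')
s=sense();print(s['eef_pos'])
E
```

```text
old (array([553.3, 301.6]), array([64.4, 80.2]), -11.73) 31.646953936394794 [554.01244391 303.93990836  31.5976548 ]
W holder body 1633 (array([553.6, 303.6]), array([ 79.9, 107.3]), -12.72)
pot W 
stamp W 
T holder body 110 (array([547.4, 269.6]), array([45.7, 86.6]), 88.79)
pot T (array([ 544. , -220.8]), array([53.8, 55.7]), 79.21)
stamp T (array([ 545.4, -310.2]), array([41.1, 60.4]), 79.66)
S holder body 300 (array([545.2, 306.7]), array([100.5, 106.6]), -12.36)
pot S (array([ 544.8, -220.1]), array([52.8, 53.6]), -25.28)
stamp S (array([ 546.3, -310.1]), array([46.9, 60.8]), 75.44)
[562.60217455 314.2076098  199.59081687]
```

View pics/w2.png

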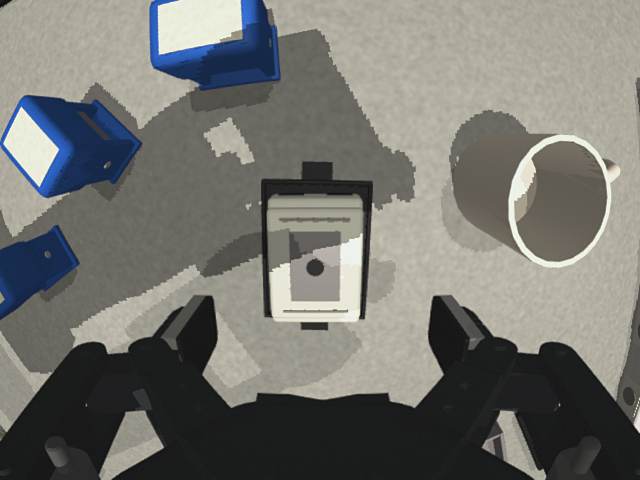

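The wrist view shows the old station clear at (315,258) inside its black rim (262–372, 180–320). The rim rectangle measures 79.9 x 107.3 mm, as given, centred on (553.6,303.6) at about -12.5°. The pot and stamp stand upright on the pad. Lowering onto the old station.

```bash
python3 -c "
from h import *
go(553.5,302.5,84,-11.8)"
```

```text
offset [-1.32 -0.66 11.56] rot [-0.   0.   0.4] t 12.45
```

Emit:
{"fn": "step_arm", "kwargs": {
  "plan": [
    {"offset": [-1.3,-0.7,2],"rot": [0,0,0.4],"gripper": 8.54},
    {"offset": [-1.3,-0.7,6],"rot": [0,0,0.4],"gripper": 8.54},
    {"offset": [-1.3,-0.7,9.5],"rot": [0,0,0.4],"gripper": 8.54},
    {"offset": [-1.3,-0.7,11.2],"rot": [0,0,0.4],"gripper": 8.54},
    {"offset": [-1.3,-0.7,11.5],"rot": [0,0,0.4],"gripper": 8.54},
    {"offset": [-1.3,-0.7,11.5],"rot": [0,0,0.4],"gripper": 8.54},
    {"offset": [-1.3,-0.7,11.5],"rot": [0,0,0.4],"gripper": 6},
    {"offset": [-1.3,-0.7,11.5],"rot": [0,0,0.4],"gripper": 5},
    {"offset": [-1.3,-0.7,11.5],"rot": [0,0,0.4],"gripper": 5},
    {"offset": [-1.3,-0.7,11.5],"rot": [0,0,0.4],"gripper": 5},
    {"offset": [-1.3,-0.7,11.5],"rot": [0,0,0.4],"gripper": 5}
  ],
  "squeeze": 40
}}

```text
time_s: 13.55
eef_pos: [554.4, 301.5, 86.9]
ee_rot: [0.001, 0.777, 0.63, 0.001]
force: [-0.2, -1.4, 6.4]
grip_width: 0.736
grip_force: 44.9
```

```bash
python3 -c "
from m import *
s=sense();print(s['eef_pos'],s['grip_width']*85.4)
for n,P in (('T',PT),('S',PS)):
  q=seg(P,[500,750,-130,130],34,45)
  lo=rect(q)
  # tub: drop stapler/fresh by floor
  q=P.reshape(-1,3); d=np.hypot(q[:,0]-623,q[:,1]-3); f=q[(d<78)&(q[:,2]<12)]; print(n,lo,'floor z',np.median(f[:,2]))
  for r in range(1): 
    w=seg(P,[500,725,-130,130],30,45); w=w[np.hypot(w[:,0]-623,w[:,1]-3)<130]; print(rect(w[(w[:,0]<700)]),rect(w))
go(623,3,200,-11.8)"
```

```text
[554.38232436 301.5475285   86.92086344] 62.87077244902339
T (array([645.8,   8.7]), array([180.7, 237.4]), -79.21) floor z 4.3527349428772855
(array([619.6,   3.7]), array([180.9, 181.4]), -79.36) (array([620. ,   3.8]), array([180.9, 182.3]), -79.36)
S (array([644.8,   6.8]), array([184.8, 236. ]), -79.72) floor z 4.936713939586049
(array([619.1,   2.1]), array([183.7, 184.8]), 10.29) (array([619.7,   2.4]), array([183.7, 185. ]), 10.74)
offset [-27.78  12.9  -11.31] rot [ 0.1 -0.1 -0.1] t 13.55
```

Emit:
{"fn": "step_arm", "kwargs": {
  "plan": [
    {"offset": [0,0,-1],"rot": [0,0,0],"gripper": 5},
    {"offset": [0,0,-4],"rot": [0,0,0],"gripper": 5},
    {"offset": [0,0,-8],"rot": [0,0,0],"gripper": 5},
    {"offset": [-3,1.3,-10],"rot": [0,0,-3],"gripper": 5},
    {"offset": [-7,3,-10],"rot": [0,0,-8],"gripper": 5},
    {"offset": [-27.7,12.5,-10],"rot": [0,0,-22.4],"gripper": 5},
    {"offset": [-27.7,12.5,-10],"rot": [0,0,-22.4],"gripper": 5},
    {"offset": [-27.7,12.5,-10],"rot": [0,0,-22.4],"gripper": 5},
    {"offset": [-27.7,12.5,-10],"rot": [0,0,-22.4],"gripper": 5},
    {"offset": [-27.7,12.5,-10],"rot": [0,0,-22.4],"gripper": 5},
    {"offset": [-27.7,12.5,-10],"rot": [0,0,-22.4],"gripper": 5},
    {"offset": [-27.7,12.5,-10],"rot": [0,0,-22.4],"gripper": 5}
  ]
}}

```text
time_s: 14.75
eef_pos: [618.7, 4.5, 185.6]
ee_rot: [-0.0, 0.64, 0.768, 0.0]
force: [-0.3, 0.1, -1.6]
grip_width: 0.736
grip_force: 44.3
```

```bash
python3 -c "
from h import *
go(620,3,88,10.6); print(sense()['grip_force'],sense()['eef_pos'])"
```

```text
offset [-0.18  0.1   9.76] rot [ 0.  -0.  -0.2] t 14.75
44.34069335460663 [618.69505575   4.53263679 185.57025328]
```

Emit:
{"fn": "step_arm", "kwargs": {
  "plan": [
    {"offset": [-0.2,0.1,2],"rot": [0,0,0],"gripper": 5},
    {"offset": [-0.2,0.1,6],"rot": [0,0,0],"gripper": 5},
    {"offset": [-0.2,0.1,8.8],"rot": [0,0,0],"gripper": 5},
    {"offset": [-0.2,0.1,9.5],"rot": [0,0,0],"gripper": 5},
    {"offset": [-0.2,0.1,9.8],"rot": [0,0,0],"gripper": 5},
    {"offset": [-0.2,0.1,9.9],"rot": [0,0,0],"gripper": 5},
    {"offset": [-0.2,0.1,9.9],"rot": [0,0,0],"gripper": 5}
  ]
}}

```text
time_s: 15.45
eef_pos: [620.5, 4.0, 87.9]
ee_rot: [0.001, 0.639, 0.769, 0.001]
force: [-2.8, 1.8, 4.8]
grip_width: 0.737
grip_force: 45.0
```

```bash
python3 -c "
from h import *
go(449.5,-27.3,190,27)"
```

```text
offset [  0.05 -17.37 -10.24] rot [  0.1   0.  -16.4] t 15.45
```

Emit:
{"fn": "step_arm", "kwargs": {
  "plan": [
    {"offset": [0,0,0],"rot": [0,0,0],"gripper": 7},
    {"offset": [0,0,0],"rot": [0,0,0],"gripper": 8.54},
    {"offset": [0,0,0],"rot": [0,0,0],"gripper": 8.54},
    {"offset": [0,0,0],"rot": [0,0,0],"gripper": 8.54},
    {"offset": [0,0,-4],"rot": [0,0,0],"gripper": 8.54},
    {"offset": [0,0,-9],"rot": [0,0,0],"gripper": 8.54},
    {"offset": [0,-5,-10.2],"rot": [0,0,-8],"gripper": 8.54},
    {"offset": [0,-17.4,-10.2],"rot": [0,0,-16.4],"gripper": 8.54},
    {"offset": [0,-17.4,-10.2],"rot": [0,0,-16.4],"gripper": 8.54},
    {"offset": [0,-17.4,-10.2],"rot": [0,0,-16.4],"gripper": 8.54},
    {"offset": [0,-17.4,-10.2],"rot": [0,0,-16.4],"gripper": 8.54},
    {"offset": [0,-17.4,-10.2],"rot": [0,0,-16.4],"gripper": 8.54}
  ]
}}

```text
time_s: 16.65
eef_pos: [449.5, -29.0, 188.6]
ee_rot: [0.001, 0.524, 0.852, 0.0]
force: [-0.2, -0.2, -0.1]
grip_width: 0.996
grip_force: 0.0
```

```bash
python3 - <<'E'
from m import *
c,P=wcloud(); lum=c['color'].astype(int).mean(2); cv2.imwrite('pics/w3.png',c['color'][...,::-1])
for z0,z1 in ((26,33),(20,33)):
    q=local(P,(449.5,-27.3),27,46,60,z0,z1,lum>60); print('fresh',rect(q),np.median(q[:,2]),q.mean(0))
T=capture('top');Q=cloud(T); q=local(Q,(620,3),10.6,70,70,24,50); print('old in tub',rect(q),np.percentile(q[:,2],[5,50,95]))
E
```

```text
fresh (array([448.6, -31.1]), array([64.1, 79.7]), 27.72) 28.693053288757937 [447.64983525 -28.99922473  28.66702934]
fresh (array([448.5, -30.9]), array([64.5, 91.5]), 27.62) 28.564527852881753 [446.67319576 -27.16651469  27.95255434]
old in tub (array([620.1,   7. ]), array([65.1, 92.1]), 10.59) [27.12227589 33.7222362  39.52426001]
```

View pics/w3.png

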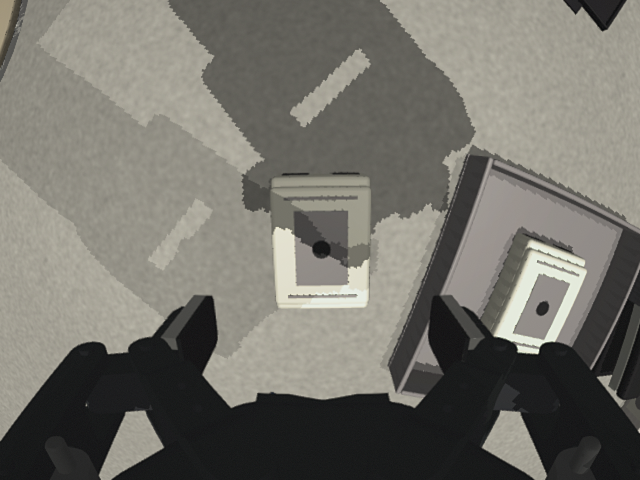

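The wrist view shows the fresh station at (321,243), clear of the tub, and the old one flat in the tub at (540,300), top at about 34 mm. Next I grip the fresh one.

```bash
python3 -c "
from h import *
go(448.6,-30.5,81,27.5)"
```

```text
offset [-0.08 -0.2  10.73] rot [ 0.   0.  -0.6] t 16.75
```

Emit:
{"fn": "step_arm", "kwargs": {
  "plan": [
    {"offset": [-0.1,-0.2,3],"rot": [0,0,-0.6],"gripper": 8.54},
    {"offset": [-0.1,-0.2,7],"rot": [0,0,-0.6],"gripper": 8.54},
    {"offset": [-0.1,-0.2,9.8],"rot": [0,0,-0.6],"gripper": 8.54},
    {"offset": [-0.1,-0.2,10.7],"rot": [0,0,-0.6],"gripper": 8.54},
    {"offset": [-0.1,-0.2,10.7],"rot": [0,0,-0.6],"gripper": 8.54},
    {"offset": [-0.1,-0.2,10.7],"rot": [0,0,-0.6],"gripper": 6},
    {"offset": [-0.1,-0.2,10.7],"rot": [0,0,-0.6],"gripper": 5},
    {"offset": [-0.1,-0.2,10.7],"rot": [0,0,-0.6],"gripper": 5},
    {"offset": [-0.1,-0.2,10.7],"rot": [0,0,-0.6],"gripper": 5},
    {"offset": [-0.1,-0.2,10.7],"rot": [0,0,-0.6],"gripper": 5}
  ],
  "squeeze": 40
}}

```text
time_s: 17.75
eef_pos: [448.6, -30.8, 82.6]
ee_rot: [0.002, 0.519, 0.855, 0.0]
force: [-0.2, 0.7, 6.7]
grip_width: 0.734
grip_force: 44.7
```

```bash
python3 -c "
from h import *
print(sense()['eef_pos'])
go(553.5,240,200,-12.3)"
```

```text
[448.57160034 -30.7905484   82.60531662]
offset [ 19.15  21.84 -11.73] rot [ 0.2  0.1 39.8] t 17.75
```

Emit:
{"fn": "step_arm", "kwargs": {
  "plan": [
    {"offset": [0,0,-1],"rot": [0,0,0],"gripper": 5},
    {"offset": [0,0,-5],"rot": [0,0,0],"gripper": 5},
    {"offset": [0,0,-9],"rot": [0,0,0],"gripper": 5},
    {"offset": [2,2.3,-11.5],"rot": [0,0,4],"gripper": 5},
    {"offset": [5,6,-11.5],"rot": [0,0,10],"gripper": 5},
    {"offset": [19.1,21.5,-11.5],"rot": [0,0,39.8],"gripper": 5},
    {"offset": [19.1,21.5,-11.5],"rot": [0,0,39.8],"gripper": 5},
    {"offset": [19.1,21.5,-11.5],"rot": [0,0,39.8],"gripper": 5},
    {"offset": [19.1,21.5,-11.5],"rot": [0,0,39.8],"gripper": 5},
    {"offset": [19.1,21.5,-11.5],"rot": [0,0,39.8],"gripper": 5},
    {"offset": [19.1,21.5,-11.5],"rot": [0,0,39.8],"gripper": 5},
    {"offset": [19.1,21.5,-11.5],"rot": [0,0,39.8],"gripper": 5}
  ]
}}

```text
time_s: 18.95
eef_pos: [550.0, 238.1, 196.8]
ee_rot: [0.0, 0.779, 0.628, 0.0]
force: [-0.1, 0.3, -1.2]
grip_width: 0.74
grip_force: 44.6
```

```bash
python3 - <<'E'
from m import *
c,P=wcloud(); lum=c['color'].astype(int).mean(2); cv2.imwrite('pics/w4.png',c['color'][...,::-1]); np.savez('w4.npz',c=c['color'],P=P)
for n,I,Q in (('W',c,P),):
    for z0,z1 in ((-4,14),(4,14)):
        q=local(Q,(553,303),-12.3,55,56,z0,z1,lum<60); print(n,len(q),rect(q),np.percentile(q[:,2],[5,50,95]))
s=sense();print(s['eef_pos'])
for n in('top','scene'):
    I=capture(n);Q=cloud(I);np.savez(n+'2.npz',**I); lum=I['color'].astype(int).mean(2)
    q=local(Q,(553,303),-12.3,50,57,-4,16,lum<60); print(n,len(q),rect(q))
E
```

```text
W 13488 (array([554.9, 313.8]), array([81., 90.]), -11.99) [0.42218668 1.6600088  6.34190662]
W 1372 (array([555.5, 313.4]), array([79.7, 87.2]), -11.99) [4.76017423 6.32328938 7.61310285]
[550.02886857 237.46045571 196.73682242]
top 12 (array([581.4, 322.7]), array([ 5.4, 20.9]), 6.93)
scene 1590 (array([552.6, 303.4]), array([ 87. , 113.9]), -11.4)
```

View pics/w4.png

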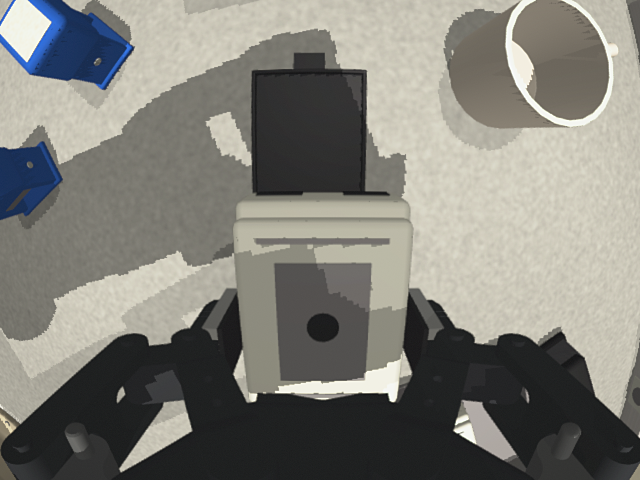

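The wrist view shows the empty holder at (310,130), its near end hidden by the station in hand at (322,300). Taking its visible far end and its length gives the centre (553.4,303.4) at -12.1°, as before. Checking where the station sits in the grip.

```bash
python3 - <<'E'
from m import *
d=np.load('w4.npz'); P=d['P']; lum=d['c'].astype(int).mean(2); tcp=np.array([550.0,238.1])
for z0,z1 in ((138,148),(118,148)):
    q=local(P,tcp,-12.2,45,60,z0,z1,lum>60)
    th=np.radians(-12.2); L=(q[:,:2]-tcp)@np.array([[np.cos(th),-np.sin(th)],[np.sin(th),np.cos(th)]])
    print(len(q),np.percentile(q[:,2],[5,50,95]),'lx',np.percentile(L[:,0],[0.5,99.5]),'ly',np.percentile(L[:,1],[.5,99.5]))
for n in('top','scene'):
    I=np.load(n+'2.npz'); Q=cloud(I); lum=I['color'].astype(int).mean(2)
    q=local(Q,tcp,-12.2,50,65,125,152,lum>60)
    if len(q)>20:
        L=(q[:,:2]-tcp)@np.array([[np.cos(th),-np.sin(th)],[np.sin(th),np.cos(th)]]); print(n,len(q),np.percentile(q[:,2],[5,50,95]),'lx',np.percentile(L[:,0],[0.5,99.5]),'ly',np.percentile(L[:,1],[.5,99.5]))
go(553.4,302.6,87,-12.2)
E
```

```text
29243 [141.31288288 142.75753034 143.90823834] lx [-33.90611644  32.641138  ] ly [-34.42502558  39.19460272]
33381 [135.64269686 142.62489394 143.85946894] lx [-34.85798343  33.71200434] ly [-34.22497187  45.29624604]
scene 743 [128.72806985 143.82008598 146.93483333] lx [-43.48924009  43.22326556] ly [-38.50884781  46.62954182]
offset [ 6.48 -1.1  10.97] rot [ 0.   0.  -0.2] t 19.1
```

Emit:
{"fn": "step_arm", "kwargs": {
  "plan": [
    {"offset": [3,-0.5,0],"rot": [0,0,-0.2],"gripper": 5},
    {"offset": [6,-1.1,0],"rot": [0,0,-0.2],"gripper": 5},
    {"offset": [6.5,-1.1,2],"rot": [0,0,-0.2],"gripper": 5},
    {"offset": [6.5,-1.1,6],"rot": [0,0,-0.2],"gripper": 5},
    {"offset": [6.5,-1.1,9],"rot": [0,0,-0.2],"gripper": 5},
    {"offset": [6.5,-1.1,10],"rot": [0,0,-0.2],"gripper": 5},
    {"offset": [6.5,-1.1,10],"rot": [0,0,-0.2],"gripper": 5},
    {"offset": [6.5,-1.1,10],"rot": [0,0,-0.2],"gripper": 5}
  ]
}}

```text
time_s: 19.9
eef_pos: [554.2, 303.8, 98.0]
ee_rot: [0.0, 0.778, 0.628, 0.001]
force: [-0.4, -0.7, 0.1]
grip_width: 0.738
grip_force: 44.6
```

```bash
python3 - <<'E'
from h import *
go(553.3,302.8,85.6,-12.2); print(sense()['force'])
c,P=wcloud(); cv2.imwrite('pics/w5.png',c['color'][...,::-1])
E
```

```text
offset [-0.12 -0.07  1.24] rot [ 0.1 -0.1  0.1] t 19.9
[-0.44233839 -0.70454986  0.14993687]
```

View pics/w5.png

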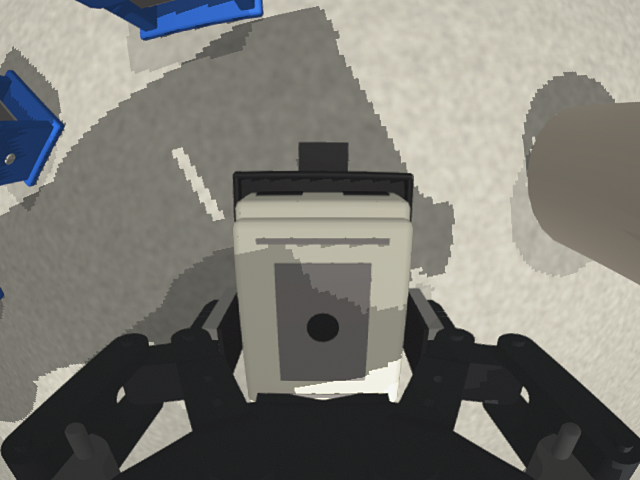

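The wrist view shows the station (235–410) centred over the rim (234–413). Lowering it in.

Emit:
{"fn": "step_arm", "kwargs": {
  "plan": [
    {"offset": [-0.1,0,0.4],"rot": [0,0,0],"gripper": 5},
    {"offset": [-0.1,0,0.8],"rot": [0,0,0],"gripper": 5},
    {"offset": [-0.1,0,1.1],"rot": [0,0,0],"gripper": 5},
    {"offset": [-0.1,0,1.3],"rot": [0,0,0],"gripper": 5},
    {"offset": [-0.1,0,1.3],"rot": [0,0,0],"gripper": 5},
    {"offset": [-0.1,0,1.3],"rot": [0,0,0],"gripper": 5}
  ]
}}

```text
time_s: 20.55
eef_pos: [553.2, 303.0, 85.6]
ee_rot: [0.0, 0.778, 0.629, 0.0]
force: [-9.8, -4.7, 20.0]
grip_width: 0.737
grip_force: 47.0
```

Emit:
{"fn": "step_arm", "kwargs": {
  "plan": [
    {"offset": [0,0,-0.1],"rot": [0,0,0],"gripper": 5},
    {"offset": [0,0,-0.1],"rot": [0,0,0],"gripper": 7},
    {"offset": [0,0,-0.1],"rot": [0,0,0],"gripper": 8.54},
    {"offset": [0,0,-0.1],"rot": [0,0,0],"gripper": 8.54},
    {"offset": [0,0,-0.1],"rot": [0,0,0],"gripper": 8.54},
    {"offset": [0,0,-4],"rot": [0,0,0],"gripper": 8.54},
    {"offset": [0,0,-8],"rot": [0,0,0],"gripper": 8.54},
    {"offset": [-1,0,-11],"rot": [0,0,0],"gripper": 8.54},
    {"offset": [-1,0,-11],"rot": [0,0,0],"gripper": 8.54},
    {"offset": [-1,0,-11],"rot": [0,0,0],"gripper": 8.54}
  ]
}}

```text
time_s: 21.55
eef_pos: [551.1, 293.1, 193.1]
ee_rot: [0.0, 0.778, 0.628, 0.0]
force: [-0.1, -0.7, -0.5]
grip_width: 1.002
grip_force: 0.0
```

```bash
python3 - <<'E'
from m import *
c,P=wcloud(); lum=c['color'].astype(int).mean(2); cv2.imwrite('pics/w6.png',c['color'][120:400,200:440,::-1])
q=local(P,(553,303),-11.5,46,56,28,40,lum>60); print('new',rect(q),np.percentile(q[:,2],[2,50,98]))
A=np.c_[q[:,:2]-[553,303],np.ones(len(q))]; print('tilt',np.linalg.lstsq(A,q[:,2],rcond=None)[0])
q=local(P,(553,303),-11.5,46,60,20,40,lum>60); print('new full',rect(q))
q=local(P,(553,303),-12,60,56,4,14,lum<70); print('holder',rect(q))
go(544.9,-222.6,200,-10)
E
```

```text
new (array([552.7, 302.2]), array([63.8, 80.5]), -12.09) [29.42422962 31.63148917 33.16636933]
tilt [ 4.26531954e-04 -1.72084423e-04  3.15892703e+01]
new full (array([552.7, 302.7]), array([64.1, 91.7]), -12.11)
holder (array([553.4, 303.1]), array([ 79.9, 107.4]), -12.71)
offset [-50.55  10.25  -0.77] rot [-0.1  0.  -2.1] t 21.6
```

View pics/w6.png

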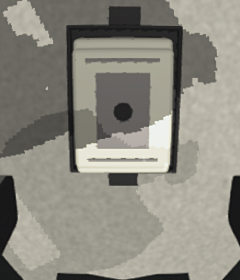

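The crop shows the fresh station flat inside the rim on all sides (rim 67–180 x 27–172). It measures within 1 mm of the holder's centre with no tilt. Fetching the pot.

Emit:
{"fn": "step_arm", "kwargs": {
  "plan": [
    {"offset": [-50.5,10.3,-2],"rot": [0,0,-2.1],"gripper": 8.54},
    {"offset": [-50.5,10.3,-2],"rot": [0,0,-2.1],"gripper": 8.54},
    {"offset": [-50.5,10.3,-2],"rot": [0,0,-2.1],"gripper": 8.54},
    {"offset": [-50.5,10.3,-2],"rot": [0,0,-2.1],"gripper": 8.54},
    {"offset": [-50.5,10.3,-2],"rot": [0,0,-2.1],"gripper": 8.54},
    {"offset": [-50.5,10.3,-2],"rot": [0,0,-2.1],"gripper": 8.54},
    {"offset": [-50.5,10.3,-2],"rot": [0,0,-2.1],"gripper": 8.54},
    {"offset": [-50.5,10.3,-2],"rot": [0,0,-2.1],"gripper": 8.54},
    {"offset": [-50.5,10.3,-2],"rot": [0,0,-2.1],"gripper": 8.54},
    {"offset": [-50.5,10.3,-2],"rot": [0,0,-2.1],"gripper": 8.54},
    {"offset": [-50.5,10.3,-2],"rot": [0,0,-2.1],"gripper": 8.54},
    {"offset": [-50.5,10.3,-2],"rot": [0,0,-2.1],"gripper": 8.54}
  ]
}}

```text
time_s: 22.8
eef_pos: [545.4, -223.8, 211.6]
ee_rot: [-0.001, 0.767, 0.642, -0.0]
force: [-0.1, 0.5, 0.2]
grip_width: 1.002
grip_force: 0.0
```

Emit:
{"fn": "step_arm", "kwargs": {
  "plan": [
    {"offset": [0,0,0],"rot": [0,0,0],"gripper": 8.54},
    {"offset": [0,0,0],"rot": [0,0,0],"gripper": 8.54}
  ]
}}

```text
time_s: 23.0
eef_pos: [546.0, -220.5, 212.6]
ee_rot: [-0.001, 0.765, 0.643, -0.0]
force: [-0.1, 0.4, 0.3]
grip_width: 1.0
grip_force: 0.0
```

```bash
python3 - <<'E'
from m import *
c,P=wcloud()
q=local(P,(545,-222),-10,40,35,78,88); print('pot',rect(q),np.percentile(q[:,2],[5,50,95]))
q=local(P,(545,-312),-10,45,36,88,102); print('stamp',rect(q),np.percentile(q[:,2],[5,50,95])) if len(q)>9 else 0
go(544.9,-222.6,122.2,-10)
E
```

```text
pot (array([ 543.9, -224.3]), array([55. , 55.3]), 70.19) [81.45476698 82.90113364 85.99411009]
stamp (array([ 548.2, -302.4]), array([22.1, 61.2]), 74.04) [88.83406349 93.51926567 95.40739495]
offset [-0.22 -0.07  9.07] rot [-0.  -0.   0.1] t 23.05
```

Emit:
{"fn": "step_arm", "kwargs": {
  "plan": [
    {"offset": [-0.2,-0.1,3],"rot": [0,0,0],"gripper": 8.54},
    {"offset": [-0.2,-0.1,6.5],"rot": [0,0,0],"gripper": 8.54},
    {"offset": [-0.2,-0.1,8.5],"rot": [0,0,0],"gripper": 8.54},
    {"offset": [-0.2,-0.1,9.0],"rot": [0,0,0],"gripper": 8.54},
    {"offset": [-0.2,-0.1,9.0],"rot": [0,0,0],"gripper": 8.54},
    {"offset": [-0.2,-0.1,9.0],"rot": [0,0,0],"gripper": 5},
    {"offset": [-0.2,-0.1,9.0],"rot": [0,0,0],"gripper": 4},
    {"offset": [-0.2,-0.1,9.0],"rot": [0,0,0],"gripper": 4},
    {"offset": [-0.2,-0.1,9.0],"rot": [0,0,0],"gripper": 4},
    {"offset": [-0.2,-0.1,9.0],"rot": [0,0,0],"gripper": 4},
    {"offset": [-0.2,-0.1,9.0],"rot": [0,0,0],"gripper": 4}
  ],
  "squeeze": 40
}}

```text
time_s: 24.15
eef_pos: [544.9, -224.2, 124.6]
ee_rot: [0.001, 0.766, 0.643, 0.0]
force: [-0.9, 1.5, 6.3]
grip_width: 0.641
grip_force: 42.2
```

```bash
python3 -c "
from h import *
go(469.2,293.6,200,-10)"
```

```text
offset [ 49.67 -16.44  -7.61] rot [ 0.1  0.  -0. ] t 24.15
```

Emit:
{"fn": "step_arm", "kwargs": {
  "plan": [
    {"offset": [0,0,-2],"rot": [0,0,0],"gripper": 4},
    {"offset": [0,0,-5],"rot": [0,0,0],"gripper": 4},
    {"offset": [0,0,-8],"rot": [0,0,0],"gripper": 4},
    {"offset": [3,-1,-9],"rot": [0,0,0],"gripper": 4},
    {"offset": [7,-2.3,-9],"rot": [0,0,0],"gripper": 4},
    {"offset": [49.5,-16.4,-9],"rot": [0,0,0],"gripper": 4},
    {"offset": [49.5,-16.4,-9],"rot": [0,0,0],"gripper": 4},
    {"offset": [49.5,-16.4,-9],"rot": [0,0,0],"gripper": 4},
    {"offset": [49.5,-16.4,-9],"rot": [0,0,0],"gripper": 4},
    {"offset": [49.5,-16.4,-9],"rot": [0,0,0],"gripper": 4},
    {"offset": [49.5,-16.4,-9],"rot": [0,0,0],"gripper": 4},
    {"offset": [49.5,-16.4,-9],"rot": [0,0,0],"gripper": 4}
  ]
}}

```text
time_s: 25.35
eef_pos: [482.5, 197.2, 213.6]
ee_rot: [0.0, 0.766, 0.643, 0.0]
force: [1.1, -0.1, -2.0]
grip_width: 0.64
grip_force: 43.4
```

```bash
python3 -c "
from h import *
go(469.2,292.0,160,-10)"
```

```text
offset [ 9.1  -2.97  5.36] rot [ 0. -0. -0.] t 25.35
```

Emit:
{"fn": "step_arm", "kwargs": {
  "plan": [
    {"offset": [4.5,-1.5,0],"rot": [0,0,0],"gripper": 4},
    {"offset": [8.5,-2.8,0],"rot": [0,0,0],"gripper": 4},
    {"offset": [9.1,-3.0,2],"rot": [0,0,0],"gripper": 4},
    {"offset": [9.1,-3.0,5],"rot": [0,0,0],"gripper": 4},
    {"offset": [9.1,-3.0,5.4],"rot": [0,0,0],"gripper": 4},
    {"offset": [9.1,-3.0,5.4],"rot": [0,0,0],"gripper": 4},
    {"offset": [9.1,-3.0,5.4],"rot": [0,0,0],"gripper": 4}
  ]
}}

```text
time_s: 26.05
eef_pos: [470.2, 290.0, 160.6]
ee_rot: [0.0, 0.766, 0.643, 0.001]
force: [-0.1, -0.2, -2.3]
grip_width: 0.641
grip_force: 43.4
```

```bash
python3 -c "
from h import *
go(469.2,292.0,120.6,-10)"
```

```text
offset [ 0.18 -0.14  4.  ] rot [ 0.1 -0.1 -0. ] t 26.05
```

Emit:
{"fn": "step_arm", "kwargs": {
  "plan": [
    {"offset": [0.2,-0.1,1.5],"rot": [0,0,0],"gripper": 4},
    {"offset": [0.2,-0.1,3],"rot": [0,0,0],"gripper": 4},
    {"offset": [0.2,-0.1,3.6],"rot": [0,0,0],"gripper": 4},
    {"offset": [0.2,-0.1,3.8],"rot": [0,0,0],"gripper": 4},
    {"offset": [0.2,-0.1,3.8],"rot": [0,0,0],"gripper": 4}
  ]
}}

```text
time_s: 26.55
eef_pos: [469.3, 292.2, 121.9]
ee_rot: [0.0, 0.766, 0.643, 0.001]
force: [-0.7, -0.2, -1.2]
grip_width: 0.638
grip_force: 43.4
```

Emit:
{"fn": "step_arm", "kwargs": {
  "plan": [
    {"offset": [0,0,0.1],"rot": [0,0,0],"gripper": 4},
    {"offset": [0,0,0.2],"rot": [0,0,0],"gripper": 4},
    {"offset": [0,0,0.2],"rot": [0,0,0],"gripper": 4}
  ]
}}

```text
time_s: 26.85
eef_pos: [469.3, 292.4, 120.6]
ee_rot: [0.0, 0.766, 0.643, 0.001]
force: [-1.9, -0.2, 7.5]
grip_width: 0.637
grip_force: 44.2
```

```bash
python3 -c "
from h import *
go(546.0,-312.9,210,-10)"
```

```text
offset [-58.27  18.08  -8.96] rot [ 0.1 -0.1  0. ] t 26.85
```

Emit:
{"fn": "step_arm", "kwargs": {
  "plan": [
    {"offset": [0,0,-0.1],"rot": [0,0,0],"gripper": 4},
    {"offset": [0,0,-0.1],"rot": [0,0,0],"gripper": 6.5},
    {"offset": [0,0,-0.1],"rot": [0,0,0],"gripper": 8.54},
    {"offset": [0,0,-0.1],"rot": [0,0,0],"gripper": 8.54},
    {"offset": [0,0,-0.1],"rot": [0,0,0],"gripper": 8.54},
    {"offset": [0,0,-4],"rot": [0,0,0],"gripper": 8.54},
    {"offset": [0,0,-8.5],"rot": [0,0,0],"gripper": 8.54},
    {"offset": [-58.3,18.1,-10],"rot": [0,0,0],"gripper": 8.54},
    {"offset": [-58.3,18.1,-10],"rot": [0,0,0],"gripper": 8.54},
    {"offset": [-58.3,18.1,-10],"rot": [0,0,0],"gripper": 8.54},
    {"offset": [-58.3,18.1,-10],"rot": [0,0,0],"gripper": 8.54},
    {"offset": [-58.3,18.1,-10],"rot": [0,0,0],"gripper": 8.54}
  ]
}}

```text
time_s: 28.05
eef_pos: [500.3, 42.3, 210.5]
ee_rot: [0.0, 0.766, 0.643, 0.0]
force: [0.1, 0.6, -0.2]
grip_width: 1.002
grip_force: 0.0
```

```bash
python3 -c "
from h import *
go(546.0,-312.9,210,-10)"
```

```text
offset [-34.19  10.67   0.05] rot [ 0. -0.  0.] t 28.05
```

Emit:
{"fn": "step_arm", "kwargs": {
  "plan": [
    {"offset": [-34.2,10.7,0],"rot": [0,0,0],"gripper": 8.54},
    {"offset": [-34.2,10.7,0],"rot": [0,0,0],"gripper": 8.54},
    {"offset": [-34.2,10.7,0],"rot": [0,0,0],"gripper": 8.54},
    {"offset": [-34.2,10.7,0],"rot": [0,0,0],"gripper": 8.54},
    {"offset": [-34.2,10.7,0],"rot": [0,0,0],"gripper": 8.54},
    {"offset": [-34.2,10.7,0],"rot": [0,0,0],"gripper": 8.54},
    {"offset": [-34.2,10.7,0],"rot": [0,0,0],"gripper": 8.54},
    {"offset": [-34.2,10.7,0],"rot": [0,0,0],"gripper": 8.54},
    {"offset": [-34.2,10.7,0],"rot": [0,0,0],"gripper": 8.54},
    {"offset": [-34.2,10.7,0],"rot": [0,0,0],"gripper": 8.54},
    {"offset": [-34.2,10.7,0],"rot": [0,0,0],"gripper": 8.54}
  ]
}}

```text
time_s: 29.15
eef_pos: [546.5, -309.6, 210.5]
ee_rot: [-0.0, 0.766, 0.643, 0.0]
force: [-0.3, -0.0, -0.9]
grip_width: 1.004
grip_force: 0.0
```

```bash
python3 - <<'E'
from m import *
c,P=wcloud()
q=local(P,(545,-312),-10,45,36,88,102); print('stamp',rect(q),np.percentile(q[:,2],[5,50,95]))
T=capture('top');S=capture('scene')
for n,I in (('T',T),('S',S)):
    q=local(cloud(I),(468,293.5),-10,31,31,76,83); print('pot',n,rect(q))
go(546.0,-312.9,125.5,-10)
E
```

```text
stamp (array([ 545.5, -313.9]), array([40.6, 60.2]), 80.15) [90.55930202 94.48570609 95.79080769]
pot T (array([467.9, 294.7]), array([53.9, 54.3]), -33.43)
pot S (array([470.3, 294. ]), array([54.1, 54.6]), 81.66)
offset [-0.29 -0.    8.51] rot [0.  0.  0.1] t 29.3
```

Emit:
{"fn": "step_arm", "kwargs": {
  "plan": [
    {"offset": [-0.1,0,3],"rot": [0,0,0],"gripper": 8.54},
    {"offset": [-0.1,0,6.5],"rot": [0,0,0],"gripper": 8.54},
    {"offset": [-0.1,0,8.2],"rot": [0,0,0],"gripper": 8.54},
    {"offset": [-0.1,0,8.5],"rot": [0,0,0],"gripper": 8.54},
    {"offset": [-0.1,0,8.5],"rot": [0,0,0],"gripper": 8.54},
    {"offset": [-0.1,0,8.5],"rot": [0,0,0],"gripper": 5},
    {"offset": [-0.1,0,8.5],"rot": [0,0,0],"gripper": 4},
    {"offset": [-0.1,0,8.5],"rot": [0,0,0],"gripper": 4},
    {"offset": [-0.1,0,8.5],"rot": [0,0,0],"gripper": 4},
    {"offset": [-0.1,0,8.5],"rot": [0,0,0],"gripper": 4},
    {"offset": [-0.1,0,8.5],"rot": [0,0,0],"gripper": 4}
  ],
  "squeeze": 40
}}

```text
time_s: 30.4
eef_pos: [546.5, -312.3, 126.8]
ee_rot: [0.001, 0.766, 0.643, 0.0]
force: [-0.8, 1.0, 5.3]
grip_width: 0.7
grip_force: 44.4
```

```bash
python3 -c "
from h import *
print(sense()['eef_pos']);go(482.7,351,210,-10)"
```

```text
[ 546.52466755 -312.34868334  126.77731976]
offset [ 64.21 -17.79  -8.43] rot [ 0.1  0.1 -0. ] t 30.4
```

Emit:
{"fn": "step_arm", "kwargs": {
  "plan": [
    {"offset": [0,0,-2],"rot": [0,0,0],"gripper": 4},
    {"offset": [0,0,-5],"rot": [0,0,0],"gripper": 4},
    {"offset": [0,0,-9],"rot": [0,0,0],"gripper": 4},
    {"offset": [3,-0.8,-12.5],"rot": [0,0,0],"gripper": 4},
    {"offset": [7,-2,-13],"rot": [0,0,0],"gripper": 4},
    {"offset": [64.2,-17.8,-13],"rot": [0,0,0],"gripper": 4},
    {"offset": [64.2,-17.8,-13],"rot": [0,0,0],"gripper": 4},
    {"offset": [64.2,-17.8,-13],"rot": [0,0,0],"gripper": 4},
    {"offset": [64.2,-17.8,-13],"rot": [0,0,0],"gripper": 4},
    {"offset": [64.2,-17.8,-13],"rot": [0,0,0],"gripper": 4},
    {"offset": [64.2,-17.8,-13],"rot": [0,0,0],"gripper": 4},
    {"offset": [64.2,-17.8,-13],"rot": [0,0,0],"gripper": 4}
  ]
}}

```text
time_s: 31.6
eef_pos: [504.8, 110.7, 255.7]
ee_rot: [0.0, 0.766, 0.643, 0.0]
force: [1.1, -0.7, -1.8]
grip_width: 0.696
grip_force: 44.1
```

```bash
python3 -c "
from h import *
go(482.6,351.7,250,-10)"
```

```text
offset [23.35 -6.38  0.56] rot [ 0. -0. -0.] t 31.6
```

Emit:
{"fn": "step_arm", "kwargs": {
  "plan": [
    {"offset": [23.3,-6.4,0],"rot": [0,0,0],"gripper": 4},
    {"offset": [23.3,-6.4,0],"rot": [0,0,0],"gripper": 4},
    {"offset": [23.3,-6.4,0],"rot": [0,0,0],"gripper": 4},
    {"offset": [23.3,-6.4,0],"rot": [0,0,0],"gripper": 4},
    {"offset": [23.3,-6.4,0],"rot": [0,0,0],"gripper": 4},
    {"offset": [23.3,-6.4,0],"rot": [0,0,0],"gripper": 4},
    {"offset": [23.3,-6.4,0],"rot": [0,0,0],"gripper": 4},
    {"offset": [23.3,-6.4,0],"rot": [0,0,0],"gripper": 4},
    {"offset": [23.3,-6.4,0],"rot": [0,0,0],"gripper": 4},
    {"offset": [23.3,-6.4,0],"rot": [0,0,0],"gripper": 4}
  ]
}}

```text
time_s: 32.6
eef_pos: [483.3, 348.4, 255.5]
ee_rot: [0.0, 0.767, 0.642, 0.0]
force: [0.4, 0.3, -1.9]
grip_width: 0.697
grip_force: 44.1
```

```bash
python3 -c "
from h import *
go(482.6,351.7,122.8,-10)"
```

```text
offset [ 0.31 -0.13 13.27] rot [ 0.  -0.  -0.1] t 32.6
```

Emit:
{"fn": "step_arm", "kwargs": {
  "plan": [
    {"offset": [0.2,-0.1,2],"rot": [0,0,0],"gripper": 4},
    {"offset": [0.2,-0.1,3],"rot": [0,0,0],"gripper": 4},
    {"offset": [0.2,-0.1,3],"rot": [0,0,0],"gripper": 4},
    {"offset": [0.2,-0.1,3],"rot": [0,0,0],"gripper": 4}
  ]
}}

```text
time_s: 33.0
eef_pos: [482.5, 351.3, 225.7]
ee_rot: [0.0, 0.766, 0.643, 0.0]
force: [-0.2, 0.6, -1.5]
grip_width: 0.7
grip_force: 44.1
```

```bash
python3 -c "
from h import *
go(482.6,351.7,122.8,-10)"
```

```text
offset [ 0.04 -0.   10.29] rot [ 0. -0. -0.] t 33.0
```

Emit:
{"fn": "step_arm", "kwargs": {
  "plan": [
    {"offset": [0,0,2.5],"rot": [0,0,0],"gripper": 4},
    {"offset": [0,0,6],"rot": [0,0,0],"gripper": 4},
    {"offset": [0,0,8.5],"rot": [0,0,0],"gripper": 4},
    {"offset": [0,0,9.6],"rot": [0,0,0],"gripper": 4},
    {"offset": [0,0,10.1],"rot": [0,0,0],"gripper": 4},
    {"offset": [0,0,10.2],"rot": [0,0,0],"gripper": 4},
    {"offset": [0,0,10.3],"rot": [0,0,0],"gripper": 4},
    {"offset": [0,0,10.3],"rot": [0,0,0],"gripper": 4}
  ]
}}

```text
time_s: 33.8
eef_pos: [482.7, 351.7, 123.3]
ee_rot: [0.0, 0.766, 0.643, 0.001]
force: [0.1, 0.7, -1.3]
grip_width: 0.7
grip_force: 44.0
```

Emit:
{"fn": "step_arm", "kwargs": {
  "plan": [
    {"offset": [0,0,0.1],"rot": [0,0,0],"gripper": 4},
    {"offset": [0,0,0.1],"rot": [0,0,0],"gripper": 4},
    {"offset": [0,0,0.1],"rot": [0,0,0],"gripper": 6.5},
    {"offset": [0,0,0.1],"rot": [0,0,0],"gripper": 8.54},
    {"offset": [0,0,0.1],"rot": [0,0,0],"gripper": 8.54},
    {"offset": [0,0,0.1],"rot": [0,0,0],"gripper": 8.54},
    {"offset": [0,0,-3],"rot": [0,0,0],"gripper": 8.54},
    {"offset": [0,0,-7],"rot": [0,0,0],"gripper": 8.54},
    {"offset": [0,0,-12],"rot": [0,0,0],"gripper": 8.54},
    {"offset": [-10,0,-14],"rot": [0,0,0],"gripper": 8.54},
    {"offset": [-20,0,-14],"rot": [0,0,0],"gripper": 8.54},
    {"offset": [-20,0,-14],"rot": [0,0,0],"gripper": 8.54}
  ]
}}

```text
time_s: 35.0
eef_pos: [455.7, 203.5, 259.2]
ee_rot: [0.0, 0.766, 0.643, 0.0]
force: [1.6, -0.3, 0.3]
grip_width: 0.999
grip_force: 0.0
```

```bash
python3 - <<'E'
import m; from m import *
for n,old in (('top',T),('scene',S)):
    I=capture(n); cv2.imwrite(f'pics/{n}f.png',I['color'][...,::-1])
    for t,J in (('before',old),('after',I)):
        Q=cloud(J); lum=J['color'].astype(int).mean(2)
        for k,cc,hx,hy,z0,z1 in (('pot',(468,293.5),31,31,76,83),('stamp',(482,352),36,28,88,97),('station',(553,303),46,56,29,37),('mug',(704,331),55,60,84,100)):
            q=local(Q,cc,-10,hx,hy,z0,z1,(lum>60) if k=='station' else None); print(n,t,k,len(q),rect(q) if len(q)>9 else '')
E
```

```text
top before pot 288 (array([467.1, 294.2]), array([53.8, 54.6]), -2.3)
top before stamp 381 (array([481.3, 352.1]), array([42.1, 57.8]), 83.43)
top before station 680 (array([553.2, 303.1]), array([64.4, 90.8]), -11.52)
top before mug 234 (array([703. , 331.2]), array([77.4, 77.4]), 71.48)
top after pot 41 (array([453.2, 278.5]), array([14.9, 24.2]), 20.64)
top after stamp 327 (array([481.2, 352.2]), array([41.3, 57.8]), 81.07)
top after station 17 (array([587.6, 327.6]), array([ 5.5, 31.1]), -7.7)
top after mug 224 (array([703. , 331.2]), array([77.2, 79.1]), -35.27)
scene before pot 316 (array([469.2, 293.5]), array([54.4, 55. ]), 65.89)
scene before stamp 424 (array([483.5, 350.6]), array([42. , 59.6]), 79.78)
scene before station 878 (array([554.8, 304.4]), array([64.5, 88.6]), -12.53)
scene before mug 396 (array([704.5, 329.8]), array([76.9, 78.8]), -12.22)
scene after pot 327 (array([470.1, 293.8]), array([54.2, 54.5]), 37.66)
scene after stamp 427 (array([483.8, 351. ]), array([41.4, 59.1]), 82.17)
scene after station 869 (array([554. , 304.2]), array([64.2, 88.8]), -12.61)
scene after mug 399 (array([704.4, 329.8]), array([77.6, 77.7]), 34.75)
```

View pics/scenef.png

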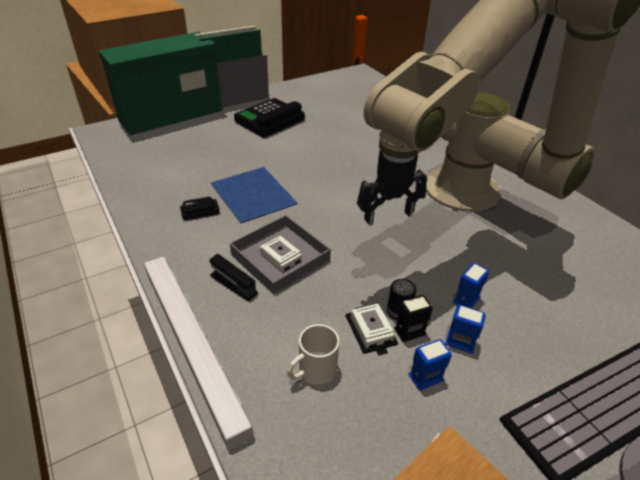

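The final view shows the old station in the tub at (281,252) and the fresh one in the holder at (372,325). The pot (402,295) and the stamp (413,315) are back within 1 mm, and the arm is clear.

```bash
python3 -c "
from rig import *
print(finish_job())"
```

```text
the job is handed in; nothing more can be done
None
```

The job is handed in: the old station lies flat in the tub, the fresh one sits flat inside the holder's rim, and the pot and stamp stand back within about 1 mm of their spots (stamp angle within about 2°, about the measuring noise); the mug, mouse and stapler were not touched.

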